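# Feel the rim of an oval dish for chips

### The arm

A 6-joint arm with a two-finger parallel gripper is mounted at the origin on the work surface. World frame = base frame: x ahead of the robot, y to its left, z up, the work surface at z = 0. Lengths are in m, angles in rad, forces in N, time in s.
With the tool pointing down it reaches from about 0.2 to 0.875 m from the base axis. Payload 3.4 kg.
Tool frame: the origin (TCP) lies midway between the tips of the shut fingers; the grasp point (between the pads) lies 19 mm behind it; z points along the fingers, x is the direction in which the jaws open and shut, and the axes are right-handed (so a half turn about z gives the same grasp; the last joint's range is limited). The gripper opens to 94 mm and grips with 3 to 60 N. Pads are 16 mm wide; open, the fingers measure 119 mm over their backs; the gripper's body (75 mm by 177 mm) begins 78 mm behind the grasp point.
Start: joints at [-1.462, 0.276, 1.505, -0, 1.361, -0.121], TCP at [0.131, -0.56, 0.205] pointing down, gripper open.
Joint ranges: [-2.89, 2.89], [-0.75, 2.08], [0.22, 2.7], [-1.18, 4.32], [0.11, 2.71], [-2.7, 2.7]. Speed limits (rad/s): [2.57, 2.57, 3.14, 3.14, 3.14, 3.14].

### API

Orientations are given as [roll, pitch, yaw] about the fixed x, y, z axes, in that order (R = Rz(yaw) Ry(pitch) Rx(roll)).
In Python, from workcell import monitor, vision, env gives the robot as it stands.
- The arm moves only by the tool apply_moves, never from a script. Its argument "plan" is text: rows parted by semicolons, each of 7 numbers parted by spaces: the opening, from 0 (shut) to 1 (fully open), then the shift along the tool's x, y, z in mm, then the turn, a rotation vector about the tool's x, y, z in degrees. A call has 1 to 12 rows; each row is the pose to reach, as a shift and turn from the pose measured when the call began, along the tool's axes at that moment; what a row does not reach only later rows make up. A row lasts 1/8 s, in which the tool goes at most 62.5 mm and 10.7 degrees, less where a joint would pass 70% of its speed; a pose out of reach is approached as far as the arm can. A call with a gripper value outside its range is refused whole. The fingers move at their own pace and stop on an object; the grip force is fixed at half the most. Time passes only in rows, so rows that repeat a pose let the fingers close. It gives the time, the measured TCP pose, the force and the opening at its end, in the units of the state.
- monitor.state(): the state, without advancing time (a new reading comes with each control period).
- vision.camera(name): name is "side" or "top"; returns (picture, depth): 384x512x3 uint8, blue, green, red; 384x512 float32, m along the optical axis (not along the pixel's ray), 0 where there is no reading.
- vision.calibration(name): a dict with "fov_y" (degrees; the focal length in pixels is half the picture's height over the tangent of half this angle, whatever the lens; pixels are square), "cx", "cy" (the principal point, pixels), "origin" and "rotation" of the camera in the world. Camera axes: x right, y up, looking along -z (the intrinsics and any distortion apply to the point x, -y, -z); pixel columns grow to the right and rows downward; lengths in m; the calibration is good to about 2 mm. A picture is of the moment at which its call begins. calibration takes no time and is no camera call.
- env.job_done(): hands the job in, once; it reports no verdict.
The state is a dict: "time_s": time; "joint_positions": joint angles; "qvel": joint speeds; "effort": joint torques, N m; "position": TCP position; "eef_rot": TCP orientation; "wrist_force": force on the tool from outside, world axes, zero at the start; "torque": the same for the moment, N m; "finger_gap": finger opening in m.
Only numpy, scipy, OpenCV 4.12 (cv2) and the standard library are available. Lean on these libraries where they do the work, as an engineer would, in place of code of your own. Each camera call takes 0.05 s, during which the arm holds its last target.

### The job

Feel the rim of the oval clay dish for chips: with the fingers closed and pointing down, set the fingertips on top of the rim at the square tab and run them slowly along it, round the plain side without the pouring lip, to the loop handle, in one stroke without lifting off on the way. Press lightly, so that the dish sinks a few millimetres on its cushioned stand all along but nowhere near its hard stop, and then take the hand clear. Do not lift, tip or shove the dish, and leave the tub, the stamp and the cutter alone.

Things in the scene. Friction and masses are not known exactly. Their poses are not given: they have to be found in the camera images.
- stand: Fixed round steel foot (210 mm across, 12 mm high) with a rubber cushion on it; carries the bat. Origin at the centre of its underside, on the table; z up. Turned the same way as the dish: its x axis runs along the dish's long axis.
- bat (a joint): Round plywood board (230 mm across, 14 mm thick, top 46 mm above the table) under the dish. Sinks straight down on the cushion without tilting: 0 at rest, value = metres sunk, hard stop at 0.014. Starts to sink at about 1 N and takes about 0.7 N more per mm (4 N at 4 mm); springs back when let go.
- dish_center (a point): Centre of the underside of the loose oval terracotta dish (0.7 kg, rim 204 x 150 mm, 46 mm high), 46 mm above the table, between four small stops on the bat (1.5 mm play). x: long axis, from the square tab (-x) to the loop handle (+x); z up; the V-shaped pouring lip is in the middle of the -y side, the +y side is plain.
- tab (a point): Middle of the outer edge of the flat square tab, 44 mm wide, sticking 29 mm out of the rim, its top 7 mm below the top of the rim.
- loop (a point): Outermost point of the round loop handle, a bar 10 mm thick bent in a half ring, open in the middle; its top is 7 mm below the top of the rim.
- lip (a point): Tip of the V-shaped pouring lip, sticking about 25 mm out of the rim on the side that is not stroked.
- rim0 (a point): Point 0 of 9 on top of the dish's rim, at the square tab: the start of the stroke. The rim is a round coil 14 mm thick, level all round, crest 92 mm above the table. The nine lie 32 mm apart, 0 to 8 in order, on half an ellipse about the dish centre with half axes 95 mm (dish x) and 68 mm (dish +y). Axes as the dish's.
- rim1 (a point): Point 1 of 9 on top of the dish's rim, between its neighbours. Axes as the dish's.
- rim2 (a point): Point 2 of 9 on top of the dish's rim, between its neighbours. Axes as the dish's.
- rim3 (a point): Point 3 of 9 on top of the dish's rim, between its neighbours. Axes as the dish's.
- rim4 (a point): Point 4 of 9 on top of the dish's rim, the middle of the plain side. Axes as the dish's.
- rim5 (a point): Point 5 of 9 on top of the dish's rim, between its neighbours. Axes as the dish's.
- rim6 (a point): Point 6 of 9 on top of the dish's rim, between its neighbours. Axes as the dish's.
- rim7 (a point): Point 7 of 9 on top of the dish's rim, between its neighbours. Axes as the dish's.
- rim8 (a point): Point 8 of 9 on top of the dish's rim, at the loop handle: the end of the stroke. Axes as the dish's.
- tub: Bystander: open white plastic tub, 72 mm across, 70 mm high. Origin at the centre of its underside.
- stamp: Bystander: dark wooden stamp block 45 x 45 x 28 mm with a round knob on top (50 mm high in all). Origin at the centre of its underside.
- cutter: Bystander: star-shaped steel cutter ring, 80 mm across, 25 mm high. Origin at the centre of its underside.
There are look-alikes about, which are no part of the job. What is shaped like the stand but pink or purple is not meant.

How it is judged:
By the outcome, as a careful person would: the job done as asked, in the order asked, and still so for the second after the job is handed in, with the robot touching nothing.
It also fails if it takes over 45 s, if anything falls off the work surface, if the arm or the gripper's body presses on something with over 40 N, if the wrist force passes 120 N, or if a joint passes its speed limit or range.

## Working session

There is one attempt and no reset: what is moved stays moved. The work goes in short steps, Python scripts to look and compute and a tool call to move; the robot and the scene stay as the last step left them, time stands still between calls to the robot, and variables do not carry over. Pictures are saved under pics/ and viewed, and the job is handed in when it is done.

Besides the shell and the picture viewer there is one more tool, called after "Request:" as a command line: name --argument value ..., lists and objects as JSON in quotes. apply_moves: Moves the arm, as the interface text tells. Its arguments: {"type":"object","properties":{"plan":{"type":"string"}},"required":["plan"]}

```bash
mkdir -p pics; ls
python3 - <<'E'
from workcell import monitor, vision, env
import cv2,numpy as np
print(monitor.state())
for n in("side","top"):
    p,d=vision.camera(n); cv2.imwrite(f"pics/{n}0.png",p); np.save(f"pics/{n}0.npy",d); print(n,vision.calibration(n),d.min(),d.max())
E
```

```text
pics
{'time_s': 0.0, 'joint_positions': array([-1.46202346e+00,  2.76604649e-01,  1.50609034e+00,  1.63142960e-05,
        1.36072366e+00, -1.21009362e-01]), 'qvel': array([ 0.00024517,  0.00123556, -0.00052152,  0.00057572,  0.00093853,
       -0.00022596]), 'effort': array([-1.91275161e-03, -4.04590201e+01, -2.37235039e+01,  7.01643527e-02,
        3.46667028e-02, -1.29298087e-04]), 'position': array([ 0.13089946, -0.55932625,  0.20461631]), 'eef_rot': array([-3.14135640e+00,  1.81071222e-03, -1.34101730e+00]), 'wrist_force': array([ 0.1441056 ,  0.19403394, -0.40272342]), 'torque': array([-0.0279781 , -0.04348774, -0.0070452 ]), 'finger_gap': 0.09422076311048667}
side {'fov_y': 54.13268212405251, 'cx': 256.2699330798026, 'cy': 191.0397243628555, 'origin': array([ 0.32759449, -0.54747542,  0.73150813]), 'rotation': array([ 0.72158161, -0.01316633, -0.32423618])} 0.0 3.3879519
top {'fov_y': 52.31625683209816, 'cx': 257.2489340725921, 'cy': 190.38475721685498, 'origin': array([ 0.44132672, -0.01991104,  1.04158478]), 'rotation': array([ 0.07154338,  0.02655883, -1.56153032])} 0.0 1.9061106
```

View pics/side0.png

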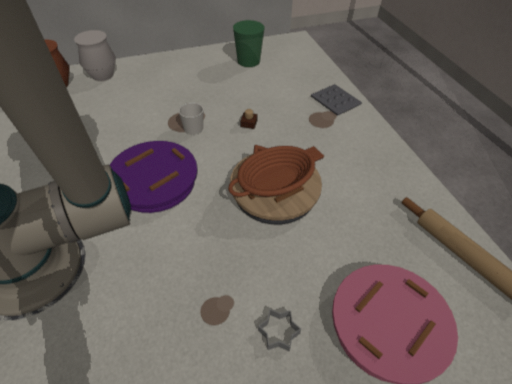

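View pics/top0.png

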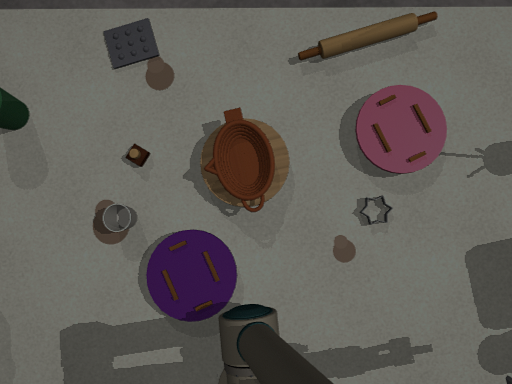

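The top view shows a single dish on the plywood bat. The tab is near (233,116), the loop near (254,205), the lip near (208,168), and the plain side is on the right near (272,160). Look-alikes are the purple bat (192,275) and the pink bat (401,129), both without a dish. Next I'll take a close crop and run a depth fit.

```bash
cat > h.py <<'E'
import numpy as np,cv2
from scipy.spatial.transform import Rotation as R
from workcell import vision
def K(n):
    c=vision.calibration(n); f=192/np.tan(np.radians(c['fov_y']/2)); r=c['rotation']
    return f,c['cx'],c['cy'],np.array(c['origin']),R.from_euler('xyz',r).as_matrix()
def cloud(n,d):
    f,cx,cy,o,M=K(n); v,u=np.indices(d.shape)
    P=np.stack([(u-cx)/f*d,-(v-cy)/f*d,-d],-1)@M.T+o; P[d<=0]=np.nan; return P
def proj(n,p):
    f,cx,cy,o,M=K(n); q=(np.atleast_2d(p)-o)@M
    return np.c_[cx+f*q[:,0]/-q[:,2],cy-f*q[:,1]/-q[:,2]]
E
cat > fit.py <<'E'
from h import *
from scipy.optimize import least_squares
for n,box in(("top",(185,295,95,225)),("side",(215,335,130,225))):
    d=np.load(f"pics/{n}0.npy"); im=cv2.imread(f"pics/{n}0.png"); P=cloud(n,d)
    u0,u1,v0,v1=box; Q=P[v0:v1,u0:u1].reshape(-1,3)
    print(n,'table z',np.nanmedian(P[...,2]), 'hist',np.histogram(Q[:,2],np.arange(.0,.12,.005))[0])
    hsv=cv2.cvtColor(im,cv2.COLOR_BGR2HSV)[v0:v1,u0:u1].reshape(-1,3)
    b=np.nanpercentile(Q[:,2],99.5); print('top z',b)
    S=Q[(Q[:,2]>.0875)&(Q[:,2]<.1)]
    print(len(S))
    (c,ax,an)=cv2.fitEllipse((S[:,:2]*1000).astype(np.float32)); print(c,ax,an)
    def f(p):
        x,y=S[:,0]-p[0],S[:,1]-p[1]; ca,sa=np.cos(p[2]),np.sin(p[2])
        a=ca*x+sa*y; bb=-sa*x+ca*y; r=np.hypot(a/.095,bb/.068); return (r-1)*.08
    r=least_squares(f,[c[0]/1000,c[1]/1000,np.pi+.2],loss='soft_l1',f_scale=.003); print(r.x,np.degrees(r.x[2]),np.sqrt(np.mean(r.fun**2)))
    T=np.linspace(0,1,9)
    from math import cos,sin
    th=r.x[2]; M=np.array([[cos(th),-sin(th)],[sin(th),cos(th)]])
    t=np.linspace(np.pi,0,2001); E=np.c_[.095*np.cos(t),.068*np.sin(t)]; s=np.r_[0,np.cumsum(np.linalg.norm(np.diff(E,axis=0),axis=1))]
    g=np.linspace(0,s[-1],9); E=np.c_[np.interp(g,s,E[:,0]),np.interp(g,s,E[:,1])]; W=E@M.T+r.x[:2]
    # tab & loop
    for nm,l in(('tab',[-.131,0,.085]),('loop',[.13,0,.085]),('lip',[0,-.1,.09])):
        w=np.r_[M@np.array(l[:2])+r.x[:2],l[2]]; print(nm,w,proj(n,w))
    k=6; cr=cv2.resize(im[v0:v1,u0:u1],None,fx=k,fy=k,interpolation=cv2.INTER_CUBIC)
    for i,p in enumerate(proj(n,np.c_[W,np.full(9,.092)])):
        q=tuple(int(z) for z in ((p[0]+.5-u0)*k,(p[1]+.5-v0)*k)); cv2.circle(cr,q,4,(0,255,0),-1); cv2.putText(cr,str(i),q,0,.5,(255,255,0),1)
    for nm,l in(('T',[-.131,0,.085]),('L',[.13,0,.085])):
        p=proj(n,np.r_[M@np.array(l[:2])+r.x[:2],l[2]])[0]; q=tuple(int(z) for z in ((p[0]+.5-u0)*k,(p[1]+.5-v0)*k)); cv2.circle(cr,q,4,(255,0,0),-1)
    s=min(1,600/cr.shape[0]); cr=cv2.resize(cr,None,fx=s,fy=s); cv2.imwrite(f"pics/crop_{n}.png",cr); print(cr.shape); print(W)
E
python3 fit.py
```

```text
top table z 0.002660340735943567 hist [6184  529    1    0    0    0    0    3   93 1709  332  984  423  208
  273  346  323  630  928  188    0    0    0]
top z 0.09608982129864549
1409
(586.26708984375, 43.52283477783203) (141.4894561767578, 202.5823211669922) 103.15927124023438
[0.58546871 0.0416695  3.37382725] 193.30606219654774 0.00858861245606839
tab [0.71295195 0.0718195  0.085     ] [[231.69557301 108.95027773]]
loop [0.45895862 0.01174964 0.085     ] [[254.76171245 211.05113343]]
lip [0.56245344 0.13898495 0.09      ] [[203.41685448 168.44273183]]
(600, 508, 3)
[[ 0.67791839  0.063534  ]
 [ 0.67526902  0.03191542]
 [ 0.65730424  0.00544461]
 [ 0.63125244 -0.01332168]
 [ 0.60111909 -0.02450501]
 [ 0.56916854 -0.02800463]
 [ 0.53747035 -0.02289631]
 [ 0.50955122 -0.00727712]
 [ 0.49301903  0.01980499]]
side table z -0.0008615357995710449 hist [1048  119   82    0    0    0   63  112 1111  827  587  569  122  249
  207  218  569  633  367    0    0    0    0]
top z 0.09185157317546518
792
(584.825439453125, 41.12423324584961) (143.98509216308594, 186.70947265625) 104.47327423095703
[0.58522401 0.03942977 3.38838659] 194.1402509356231 0.0060469045739237745
tab [0.71225479 0.07143258 0.085     ] [[318.76486048 150.15667609]]
loop [0.45916293 0.00767125 0.085     ] [[229.77210744 191.0573144 ]]
lip [0.56079438 0.13639983 0.09      ] [[254.20496424 144.52763764]]
(570, 720, 3)
[[ 0.67734557  0.06263792]
 [ 0.67515681  0.03098412]
 [ 0.65757932  0.00425456]
 [ 0.63180349 -0.01488902]
 [ 0.60183616 -0.02650987]
 [ 0.56993994 -0.03047428]
 [ 0.53817074 -0.02582799]
 [ 0.51002717 -0.01061693]
 [ 0.49310245  0.01622162]]
```

View pics/crop_top.png

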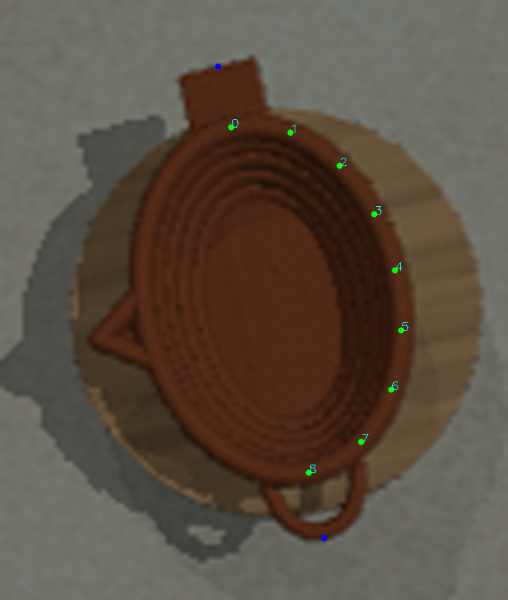

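View pics/crop_side.png

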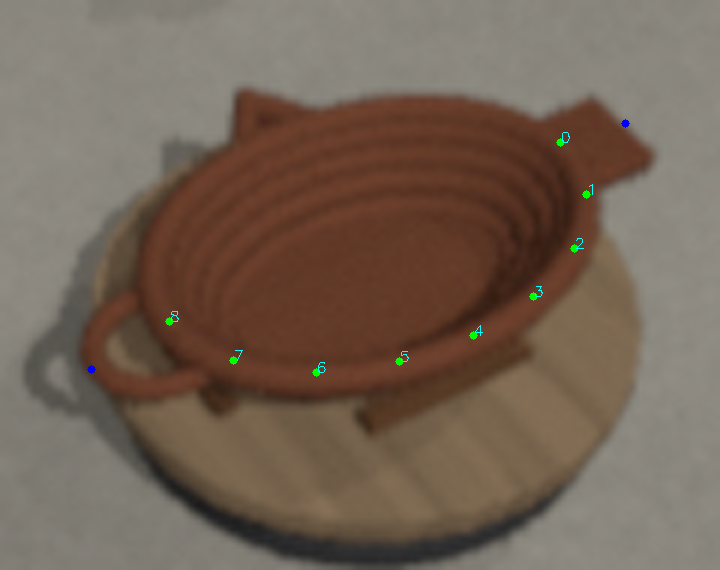

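The overlay matches the rim in both views, and the tab, loop and plain side agree with the description. I'll refine the fit using only the plain half plus the tab and loop, and print the targets in tool axes.

```bash
cat > fit2.py <<'E'
from h import *
from scipy.optimize import least_squares
for n,dz in(("top",.0035),("side",-.0005)):
    d=np.load(f"pics/{n}0.npy"); f,cx,cy,o,M=K(n)
    P=cloud(n,d); u0,u1,v0,v1=(185,295,95,225) if n=="top" else (215,335,130,225)
    Q=P[v0:v1,u0:u1].reshape(-1,3); Q=Q[np.isfinite(Q[:,0])]
    # coil surface: torus-like distance to crest circle centre line z=.085, r=7mm
    Q[:,2]-=dz
    S0=Q[(Q[:,2]>.086)&(Q[:,2]<.097)]
    t=np.linspace(0,2*np.pi,1441); E=np.c_[.095*np.cos(t),.068*np.sin(t)]
    from scipy.spatial import cKDTree
    tr=cKDTree(E)
    p=np.array([.585,.0405,np.radians(193.5)]); 
    def loc(p,S):
        c,s=np.cos(p[2]),np.sin(p[2]); q=S[:,:2]-p[:2]; return np.c_[c*q[:,0]+s*q[:,1],-s*q[:,0]+c*q[:,1]]
    for it in range(4):
        L=loc(p,S0); S=S0[((L[:,1]>-.02)|(abs(L[:,0])>.06))&(tr.query(L)[0]<.009)&(abs(L[:,0])<.108)]
        def fun(p):
            L=loc(p,S); r=np.hypot(L[:,0]/.095,L[:,1]/.068)-1
            return r*tr.query(L)[0]/np.maximum(abs(r),1e-6)
        p=least_squares(fun,p,loss='soft_l1',f_scale=.003).x
    print(n,len(S),p,np.degrees(p[2]),np.sqrt(np.mean(fun(p)**2)),np.median(S[:,2]))
    tab={"top":[(232.4,109.1)],"side":[(318.6,150.3)]}[n]
E
python3 fit2.py
```

```text
top 796 [0.58517335 0.04080457 3.37880566] 193.59130425014047 0.003715594708555353 0.08949498893665919
side 697 [0.58476975 0.03806996 3.38319392] 193.8427331642081 0.0035807000215553847 0.09009386491713306
```

Request:
apply_moves --plan "0 -30 -40 0 0 0 0;0 -60 -80 0 0 0 0;0 -90 -125 0 0 0 0;0 -120 -168 0 0 0 0;0 -150 -210 0 0 0 0;0 -180 -252 0 0 0 0;0 -210 -294 0 0 0 0;0 -240 -336 0 0 0 0;0 -270 -378 0 0 0 0;0 -300 -420 0 0 0 0;0 -330 -462 0 0 0 0;0 -330 -462 0 0 0 0"

```text
time_s: 1.6
position: [0.5071, -0.1302, 0.2047]
eef_rot: [-3.141, 0.003, -1.336]
wrist_force: [-0.1, 0.4, 0.2]
finger_gap: 0.0001
```

```bash
cat > tgt.py <<'E'
from h import *
from workcell import monitor
C=np.array([.585,.0395]); th=np.radians(193.65); M=np.array([[np.cos(th),-np.sin(th)],[np.sin(th),np.cos(th)]])
t=np.linspace(np.pi,0,4001); E=np.c_[.095*np.cos(t),.068*np.sin(t)]; s=np.r_[0,np.cumsum(np.linalg.norm(np.diff(E,axis=0),axis=1))]
def rim(g): g=np.atleast_1d(g)/1000; return np.c_[np.interp(g,s,E[:,0]),np.interp(g,s,E[:,1])]@M.T+C
def show(W):
    st=monitor.state(); A=R.from_euler('xyz',st['eef_rot']).as_matrix(); W=np.atleast_2d(W)
    tree=np.array([np.linalg.norm(rim(g)-st['position'][:2]) for g in range(0,258)])
    print('t',st['time_s'],'pos',st['position'].round(4),'F',st['wrist_force'].round(2),'arc',tree.argmin(),'off mm',(tree.min()*1000).round(1))
    print(';'.join('0 %.1f %.1f %.1f 0 0 0'%tuple(x) for x in (W-st['position'])@A*1000))
E
python3 -c "
from tgt import *
print(s[-1]); w=rim(0)[0]; print(w); show([[*w,.205],[*w,.11],[*w,.094]])"
```

```text
0.2577991318494502
[0.67731677 0.06191907]
t 1.6 pos [ 0.5071 -0.1302  0.2047] F [-0.14  0.43  0.2 ] arc 192 off mm 109.1
0 -147.3 -210.2 0.2 0 0 0;0 -147.0 -210.2 95.2 0 0 0;0 -146.9 -210.2 111.2 0 0 0
```

Request:
apply_moves --plan "0 -29 -42 0 0 0 0;0 -58 -84 0 0 0 0;0 -88 -126 0 0 0 0;0 -118 -168 10 0 0 0;0 -147 -210 30 0 0 0;0 -147 -210 60 0 0 0;0 -147 -210 80 0 0 0;0 -147 -210 92 0 0 0;0 -147 -210 98 0 0 0;0 -147 -210 100 0 0 0;0 -147 -210 100 0 0 0"

```text
time_s: 2.98
position: [0.6775, 0.0616, 0.1059]
eef_rot: [-3.14, 0.002, -1.336]
wrist_force: [-0.7, 0.4, 0.0]
finger_gap: 0.0003
```

```bash
python3 -c "
from tgt import *
w=rim(0)[0]; show([[*w,.094],[*w,.0885]])
for n,(u0,u1,v0,v1) in {'top':(185,295,95,225),'side':(215,335,110,210)}.items():
    p,d=vision.camera(n); cv2.imwrite(f'pics/{n}1.png',cv2.resize(p[v0:v1,u0:u1],None,fx=4.5,fy=4.5,interpolation=2))
"
```

```text
t 2.975 pos [0.6775 0.0616 0.1059] F [-0.66  0.39  0.04] arc 0 off mm 0.4
0 -0.3 0.2 11.9 0 0 0;0 -0.3 0.2 17.4 0 0 0
```

View pics/side1.png

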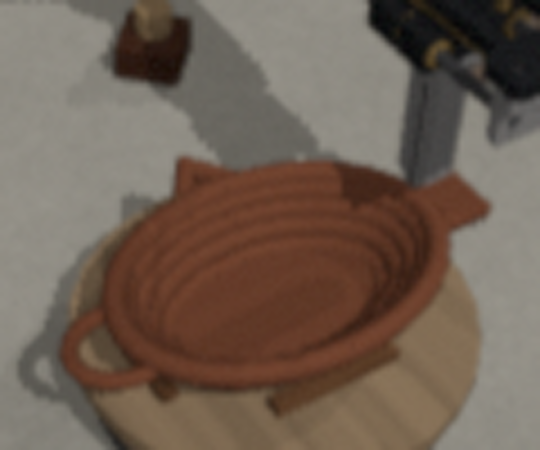

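View pics/top1.png

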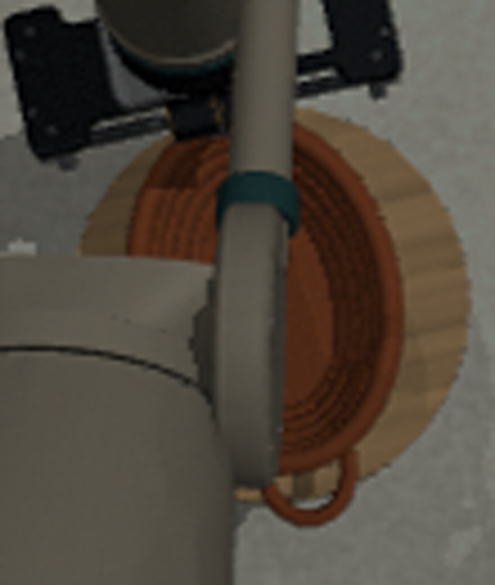

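The side crop shows the shut fingertips at about (428,183), just above the rim where the tab joins it, at the start point. Next I'll descend gently.

Request:
apply_moves --plan "0 0 0 6 0 0 0;0 0 0 10 0 0 0;0 0 0 12 0 0 0;0 0 0 13 0 0 0;0 0 0 13 0 0 0"

```text
time_s: 3.7
position: [0.6776, 0.0618, 0.0929]
eef_rot: [-3.14, 0.002, -1.336]
wrist_force: [0.4, -0.5, -0.4]
finger_gap: 0.0002
```

```bash
python3 -c "
from tgt import *
w=rim(0)[0]; show([[*w,.0885]]); print(proj('side',[.6775,.0616,.1059]))"
```

```text
t 3.7 pos [0.6776 0.0618 0.0929] F [ 0.4  -0.52 -0.35] arc 0 off mm 0.3
0 -0.1 0.3 4.4 0 0 0
[[308.76899063 149.36181142]]
```

Request:
apply_moves --plan "0 0 0 1.5 0 0 0;0 0 0 3 0 0 0;0 0 0 4 0 0 0;0 0 0 4.5 0 0 0;0 0 0 4.5 0 0 0"

```text
time_s: 4.32
position: [0.6779, 0.0619, 0.0888]
eef_rot: [-3.139, 0.002, -1.336]
wrist_force: [0.6, -0.3, 3.0]
finger_gap: 0.0002
```

```bash
python3 -c "
from tgt import *
g=np.arange(3,39,3); show(np.c_[rim(g),np.full(len(g),.0882)])"
```

```text
t 4.325 pos [0.6779 0.0619 0.0888] F [ 0.65 -0.33  2.96] arc 0 off mm 0.6
0 2.8 0.6 0.6 0 0 0;0 5.8 0.9 0.6 0 0 0;0 8.8 1.3 0.6 0 0 0;0 11.7 1.9 0.6 0 0 0;0 14.6 2.7 0.5 0 0 0;0 17.4 3.7 0.5 0 0 0;0 20.2 4.8 0.5 0 0 0;0 22.9 6.1 0.5 0 0 0;0 25.6 7.5 0.5 0 0 0;0 28.1 9.0 0.5 0 0 0;0 30.6 10.7 0.5 0 0 0;0 33.1 12.5 0.5 0 0 0
```

Contact is confirmed: 3.0 N at 3.2 mm sunk, which matches the stand's stiffness. Starting the stroke now.

Request:
apply_moves --plan "0 2.8 0.5 0.4 0 0 0;0 5.8 0.9 0.8 0 0 0;0 8.8 1.3 0.9 0 0 0;0 11.7 1.9 0.9 0 0 0;0 14.6 2.7 0.9 0 0 0;0 17.4 3.7 0.9 0 0 0;0 20.2 4.8 0.9 0 0 0;0 22.9 6.1 0.9 0 0 0;0 25.6 7.5 0.9 0 0 0;0 28.1 9 0.9 0 0 0;0 30.6 10.7 0.9 0 0 0;0 33.1 12.5 0.9 0 0 0"

```text
time_s: 5.82
position: [0.6735, 0.0265, 0.0878]
eef_rot: [-3.139, 0.002, -1.336]
wrist_force: [1.2, 2.5, 3.7]
finger_gap: 0.0004
```

```bash
python3 -c "
from tgt import *
g=np.arange(3,39,3)+36; show(np.c_[rim(g),np.full(len(g),.0882)])"
```

```text
t 5.825 pos [0.6735 0.0265 0.0878] F [1.23 2.48 3.75] arc 36 off mm 0.3
0 2.0 1.9 -0.4 0 0 0;0 4.3 3.9 -0.4 0 0 0;0 6.4 6.0 -0.4 0 0 0;0 8.5 8.2 -0.4 0 0 0;0 10.5 10.4 -0.4 0 0 0;0 12.4 12.7 -0.4 0 0 0;0 14.2 15.1 -0.4 0 0 0;0 16.0 17.6 -0.5 0 0 0;0 17.6 20.1 -0.5 0 0 0;0 19.2 22.6 -0.5 0 0 0;0 20.7 25.2 -0.5 0 0 0;0 22.1 27.9 -0.5 0 0 0
```

Request:
apply_moves --plan "0 2 1.9 0 0 0 0;0 4.3 3.9 0 0 0 0;0 6.4 6 0 0 0 0;0 8.5 8.2 0 0 0 0;0 10.5 10.4 0 0 0 0;0 12.4 12.7 0 0 0 0;0 14.2 15.1 0 0 0 0;0 16 17.6 0 0 0 0;0 17.6 20.1 0 0 0 0;0 19.2 22.6 0 0 0 0;0 20.7 25.2 0 0 0 0;0 22.1 27.9 0 0 0 0"

```text
time_s: 7.32
position: [0.6515, -0.0016, 0.0878]
eef_rot: [-3.139, 0.002, -1.336]
wrist_force: [1.6, 2.0, 3.2]
finger_gap: 0.0004
```

```bash
python3 -c "
from tgt import *
g=np.arange(3,39,3)+72; show(np.c_[rim(g),np.full(len(g),.0882)])
for n,(u0,u1,v0,v1) in {'side':(215,335,110,210)}.items():
    p,d=vision.camera(n); cv2.imwrite(f'pics/{n}2.png',cv2.resize(p[v0:v1,u0:u1],None,fx=4.5,fy=4.5,interpolation=2))
"
```

```text
t 7.325 pos [ 0.6515 -0.0016  0.0878] F [1.6  1.98 3.23] arc 72 off mm 0.2
0 1.1 2.6 -0.4 0 0 0;0 2.4 5.3 -0.5 0 0 0;0 3.6 8.1 -0.5 0 0 0;0 4.7 10.9 -0.5 0 0 0;0 5.7 13.7 -0.5 0 0 0;0 6.6 16.5 -0.5 0 0 0;0 7.5 19.4 -0.5 0 0 0;0 8.3 22.3 -0.5 0 0 0;0 9.0 25.2 -0.5 0 0 0;0 9.7 28.1 -0.5 0 0 0;0 10.3 31.1 -0.5 0 0 0;0 10.8 34.0 -0.6 0 0 0
```

View pics/side2.png

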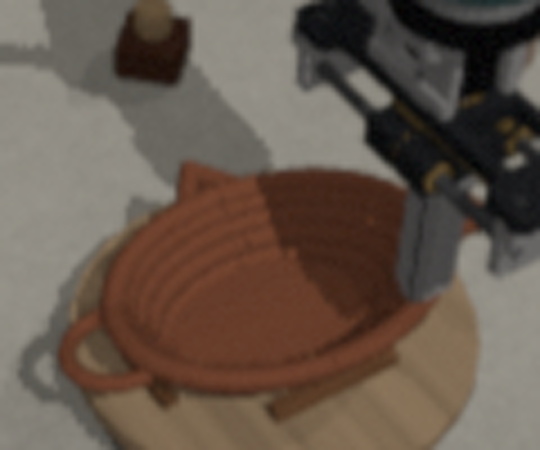

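The fingertips sit on the rim at about (415,297) and the dish is still level and in place. Continuing.

Request:
apply_moves --plan "0 1.1 2.6 -0.1 0 0 0;0 2.4 5.3 -0.1 0 0 0;0 3.6 8.1 -0.1 0 0 0;0 4.7 10.9 -0.1 0 0 0;0 5.7 13.7 -0.1 0 0 0;0 6.6 16.5 -0.1 0 0 0;0 7.5 19.4 -0.1 0 0 0;0 8.3 22.3 -0.1 0 0 0;0 9 25.2 -0.1 0 0 0;0 9.7 28.1 -0.1 0 0 0;0 10.3 31.1 -0.1 0 0 0;0 10.8 34 -0.1 0 0 0"

```text
time_s: 8.88
position: [0.6204, -0.0204, 0.0878]
eef_rot: [-3.139, 0.002, -1.336]
wrist_force: [3.1, 1.0, 5.1]
finger_gap: 0.0006
```

```bash
python3 -c "
from tgt import *
g=np.arange(3,39,3)+108; show(np.c_[rim(g),np.full(len(g),.088)])"
```

```text
t 8.875 pos [ 0.6204 -0.0204  0.0878] F [3.1  1.04 5.09] arc 109 off mm 0.4
0 0.2 2.4 -0.2 0 0 0;0 0.6 5.4 -0.2 0 0 0;0 0.9 8.4 -0.2 0 0 0;0 1.2 11.4 -0.3 0 0 0;0 1.3 14.4 -0.3 0 0 0;0 1.4 17.4 -0.3 0 0 0;0 1.5 20.4 -0.3 0 0 0;0 1.5 23.4 -0.3 0 0 0;0 1.4 26.4 -0.3 0 0 0;0 1.2 29.3 -0.3 0 0 0;0 1.0 32.3 -0.3 0 0 0;0 0.7 35.3 -0.3 0 0 0
```

Request:
apply_moves --plan "0 0.2 2.4 -0.2 0 0 0;0 0.6 5.4 -0.4 0 0 0;0 0.9 8.4 -0.4 0 0 0;0 1.2 11.4 -0.4 0 0 0;0 1.3 14.4 -0.4 0 0 0;0 1.4 17.4 -0.4 0 0 0;0 1.5 20.4 -0.4 0 0 0;0 1.5 23.4 -0.4 0 0 0;0 1.4 26.4 -0.4 0 0 0;0 1.2 29.3 -0.4 0 0 0;0 1 32.3 -0.4 0 0 0;0 0.7 35.3 -0.4 0 0 0"

```text
time_s: 10.38
position: [0.5861, -0.0294, 0.0881]
eef_rot: [-3.139, 0.002, -1.336]
wrist_force: [3.4, 1.3, 3.7]
finger_gap: 0.0006
```

```bash
python3 -c "
from tgt import *
g=np.arange(3,39,3)+144; show(np.c_[rim(g),np.full(len(g),.088)])
for n,(u0,u1,v0,v1) in {'side':(215,335,110,210)}.items():
    p,d=vision.camera(n); cv2.imwrite(f'pics/{n}3.png',cv2.resize(p[v0:v1,u0:u1],None,fx=4.5,fy=4.5,interpolation=2))
"
```

```text
t 10.375 pos [ 0.5861 -0.0294  0.0881] F [3.43 1.3  3.68] arc 144 off mm 0.2
0 -0.5 2.8 0.1 0 0 0;0 -0.9 5.8 0.1 0 0 0;0 -1.4 8.7 0.1 0 0 0;0 -2.0 11.7 0.0 0 0 0;0 -2.6 14.6 0.0 0 0 0;0 -3.3 17.5 0.0 0 0 0;0 -4.1 20.4 0.0 0 0 0;0 -5.0 23.3 0.0 0 0 0;0 -5.9 26.1 0.0 0 0 0;0 -6.9 29.0 0.0 0 0 0;0 -8.0 31.8 0.0 0 0 0;0 -9.2 34.5 0.0 0 0 0
```

View pics/side3.png

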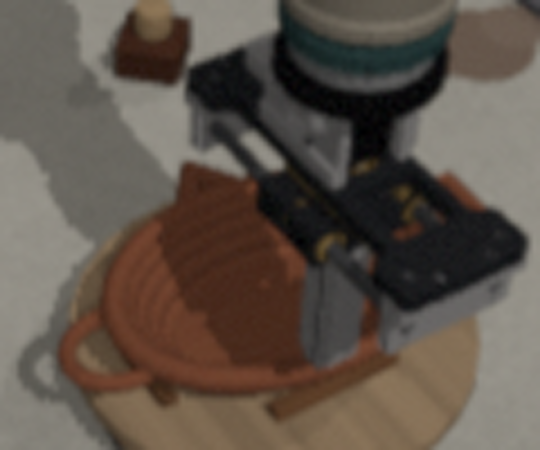

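The tips are on the plain side at about (330,357), centred across the rim, and the dish has not shifted. Continuing.

Request:
apply_moves --plan "0 -0.5 2.8 0 0 0 0;0 -0.9 5.8 0 0 0 0;0 -1.4 8.7 0 0 0 0;0 -2 11.7 0 0 0 0;0 -2.6 14.6 0 0 0 0;0 -3.3 17.5 0 0 0 0;0 -4.1 20.4 0 0 0 0;0 -5 23.3 0 0 0 0;0 -5.9 26.1 0 0 0 0;0 -6.9 29 0 0 0 0;0 -8 31.8 0 0 0 0;0 -9.2 34.5 0 0 0 0"

```text
time_s: 11.92
position: [0.5497, -0.0286, 0.0881]
eef_rot: [-3.14, 0.001, -1.336]
wrist_force: [2.9, -1.4, 3.8]
finger_gap: 0.0006
```

```bash
python3 -c "
from tgt import *
g=np.arange(3,39,3)+180; show(np.c_[rim(g),np.full(len(g),.088)])"
```

```text
t 11.925 pos [ 0.5497 -0.0286  0.0881] F [ 2.93 -1.4   3.82] arc 181 off mm 0.4
0 -1.1 2.1 0.1 0 0 0;0 -2.4 4.8 0.1 0 0 0;0 -3.8 7.5 0.1 0 0 0;0 -5.3 10.1 0.0 0 0 0;0 -6.9 12.6 0.0 0 0 0;0 -8.5 15.1 0.0 0 0 0;0 -10.2 17.6 0.0 0 0 0;0 -12.0 20.0 0.0 0 0 0;0 -13.9 22.3 0.0 0 0 0;0 -15.9 24.6 0.0 0 0 0;0 -18.0 26.8 0.0 0 0 0;0 -20.1 28.9 0.0 0 0 0
```

Request:
apply_moves --plan "0 -1.1 2.1 0 0 0 0;0 -2.4 4.8 0 0 0 0;0 -3.8 7.5 0 0 0 0;0 -5.3 10.1 0 0 0 0;0 -6.9 12.6 0 0 0 0;0 -8.5 15.1 0 0 0 0;0 -10.2 17.6 0 0 0 0;0 -12 20 0 0 0 0;0 -13.9 22.3 0 0 0 0;0 -15.9 24.6 0 0 0 0;0 -18 26.8 0 0 0 0;0 -20.1 28.9 0 0 0 0"

```text
time_s: 13.42
position: [0.5167, -0.0157, 0.088]
eef_rot: [-3.14, 0.001, -1.336]
wrist_force: [2.1, -1.9, 3.9]
finger_gap: 0.0007
```

```bash
python3 -c "
from tgt import *
g=np.arange(3,39,3)+216; show(np.c_[rim(g),np.full(len(g),.088)])
for n,(u0,u1,v0,v1) in {'side':(215,335,110,210)}.items():
    p,d=vision.camera(n); cv2.imwrite(f'pics/{n}4.png',cv2.resize(p[v0:v1,u0:u1],None,fx=4.5,fy=4.5,interpolation=2))
"
```

```text
t 13.425 pos [ 0.5167 -0.0157  0.088 ] F [ 2.11 -1.93  3.88] arc 216 off mm 0.3
0 -2.1 1.7 0.0 0 0 0;0 -4.5 3.6 0.0 0 0 0;0 -6.9 5.4 0.0 0 0 0;0 -9.4 7.1 0.0 0 0 0;0 -11.9 8.6 0.0 0 0 0;0 -14.6 10.1 0.0 0 0 0;0 -17.3 11.3 0.0 0 0 0;0 -20.1 12.5 0.0 0 0 0;0 -22.9 13.5 0.0 0 0 0;0 -25.8 14.3 0.0 0 0 0;0 -28.7 14.9 0.0 0 0 0;0 -31.7 15.3 0.0 0 0 0
```

View pics/side4.png

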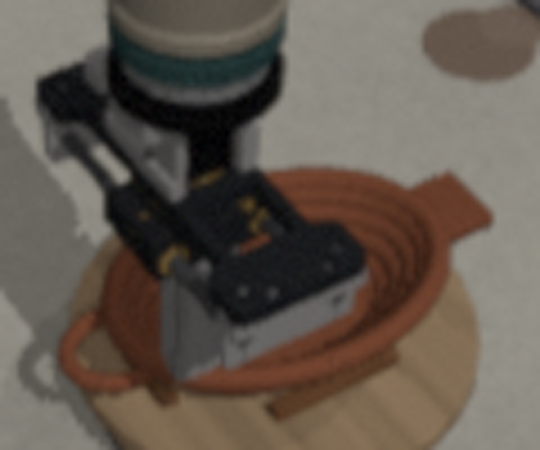

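The tips are on the rim near the loop handle, at about (195,375), and the dish is level. Finishing the stroke.

Request:
apply_moves --plan "0 -2.1 1.7 0 0 0 0;0 -4.5 3.6 0 0 0 0;0 -6.9 5.4 0 0 0 0;0 -9.4 7.1 0 0 0 0;0 -11.9 8.6 0 0 0 0;0 -14.6 10.1 0 0 0 0;0 -17.3 11.3 0 0 0 0;0 -20.1 12.5 0 0 0 0;0 -22.9 13.5 0 0 0 0;0 -25.8 14.3 0 0 0 0;0 -28.7 14.9 0 0 0 0;0 -31.7 15.3 0 0 0 0"

```text
time_s: 14.98
position: [0.4937, 0.012, 0.0879]
eef_rot: [-3.141, 0.002, -1.336]
wrist_force: [0.4, -1.3, 4.0]
finger_gap: 0.0003
```

```bash
python3 -c "
from tgt import *
g=np.array([255,258,258]); W=np.c_[rim(g),np.full(len(g),.088)]; W[-1]+=[*(rim(258)[0]-rim(256)[0]),0]; show(W)"
```

```text
t 14.975 pos [0.4937 0.012  0.0879] F [ 0.4  -1.32  4.  ] arc 253 off mm 0.6
0 -2.4 -0.3 -0.1 0 0 0;0 -5.2 -0.2 -0.0 0 0 0;0 -7.0 -0.2 -0.0 0 0 0
```

Going 1–2 mm past the end point, then lifting straight up and clear.

Request:
apply_moves --plan "0 -2.4 -0.3 0 0 0 0;0 -5 -0.2 0 0 0 0;0 -6.8 -0.2 0 0 0 0;0 -6.8 -0.2 0 0 0 0;0 -6.8 -0.2 -1.5 0 0 0;0 -6.8 -0.2 -3 0 0 0;0 -6.8 -0.2 -5 0 0 0;0 -6.8 -0.2 -10 0 0 0;0 -6.8 -0.2 -25 0 0 0;0 -6.8 -0.2 -50 0 0 0;0 -6.8 -0.2 -85 0 0 0;0 -6.8 -0.2 -120 0 0 0"

```text
time_s: 16.48
position: [0.492, 0.0186, 0.2098]
eef_rot: [-3.141, 0.002, -1.336]
wrist_force: [0.0, 0.9, -0.1]
finger_gap: 0.0007
```

Request:
apply_moves --plan "0 30 30 -20 0 0 0;0 70 60 -20 0 0 0;0 110 90 -20 0 0 0;0 150 120 -20 0 0 0;0 190 140 -20 0 0 0;0 220 150 -20 0 0 0;0 220 150 -20 0 0 0;0 220 150 -20 0 0 0"

```text
time_s: 17.48
position: [0.3972, -0.2294, 0.2296]
eef_rot: [-3.14, 0.003, -1.336]
wrist_force: [-0.0, 1.1, -0.7]
finger_gap: 0.0004
```

```bash
python3 -c "
from tgt import *
show([0,0,0])
for n in ('top','side'):
    p,d=vision.camera(n); cv2.imwrite(f'pics/{n}5.png',p); np.save(f'pics/{n}5.npy',d)
"; sed 's/{n}0.npy/{n}5.npy/' fit2.py | python3 -
```

```text
t 17.475 pos [ 0.3972 -0.2294  0.2296] F [-0.03  1.1  -0.71] arc 212 off mm 244.8
0 -314.8 333.3 230.0 0 0 0
top 804 [0.58510351 0.04053342 3.3515835 ] 192.0315893723632 0.0037758411276150525 0.08968135064555888
side 534 [0.5846253  0.03775425 3.34374067] 191.58222805007745 0.0034088635052150987 0.09024885328418164
```

View pics/top5.png

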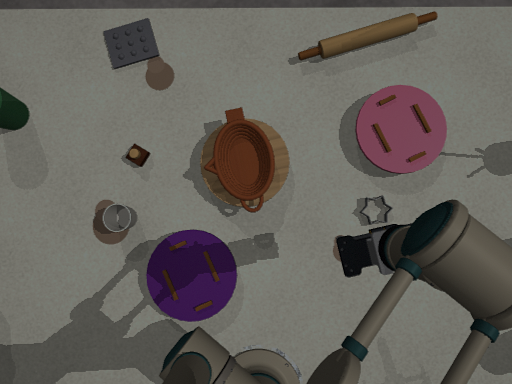

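View pics/side5.png

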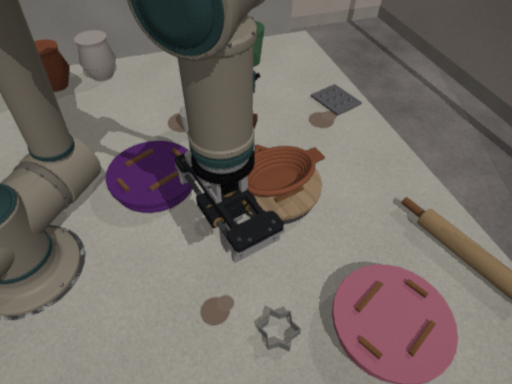

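The final pictures show the dish level between its stops. Its tab is at (235,115) and its loop at (253,204) in the top view. The tub, stamp and cutter sit where they were, and the hand is clear at (365,253).

```bash
python3 -c "
from workcell import env; print(env.job_done())"
```

```text
the job is handed in; nothing more can be done
None
```

I ran the closed fingertips along the rim from the square tab, round the plain side, to the loop handle in one stroke. I then lifted the hand clear and handed the job in at about 17.6 s. No verdict is reported.

- **Press:** the fingertips stayed about 3–4 mm below the rim's resting height. The readings between moves showed 3–5 N downward, against the hard stop at 14 mm. They followed the fitted rim line to within about 0.6 mm at each check.
- **Last checks:** the last pictures show the dish still level on the bat, its centre within about 0.5 mm of where it was. The tub, stamp and cutter have not moved, and nothing touches the hand.
- **What moved or disagreed:**
  - Sideways drag on the fingers reached about 3.6 N.
  - By the before and after fits, the dish turned about 2° in the play between its stops.
  - The two cameras' fits of the dish centre differed by about 2.7 mm, so I used a value between them.

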